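Press the focus-knob cap home with the ratchet bar press, then back its jaw off

TASK

The grey bakelite cap sits only part-way on the enlarger's focus spindle, which is held in the ratchet bar press on the counter: pump the press's black trigger until the jaw has pushed the cap fully home against the black hub, stopping as soon as you feel it seat, because bakelite cracks if the press is forced. Then push the red release lever back and keep pushing it, so that the jaw slides all the way back to its stop, and let go. Do not touch the cap itself, and leave the other things on the counter where they are.

Things in the scene. Friction and masses are not known exactly. Their poses are not given: they have to be found in the camera images.
- press: ratchet bar press, a bench bar clamp fixed on the counter: grey base plate 90 x 390 x 12 mm, grey trigger housing (top 96 mm up), toothed rod and jaw. Origin on the counter under the bar; z up; its +y runs along the bar, the way the jaw advances (to the cap); the plate spans y -225 to +165 mm. All moving parts lie on x = 0.
- trigger: black trigger lever, origin at its hinge (press y -115, z 83.5 mm). At rest it leans 0.40 rad to press +y. Pulled by pushing its bar to press -y: it swings 0.85 rad to a hard stop and springs back when let go. After about 0.15 rad of free play a pawl carries the jaw on, 14 to 20 mm a full pull; the jaw stays there, so pump again. Force at the jaw is 1.6 times that at the bar.
- trigger_bar (a point): centre of the round cross-bar at the trigger's end: 16 mm thick, 44 mm long (along press x), 139 mm up at rest, 144 mm at most, 60 mm from the hinge; full travel 49 mm to press -y. +y of the bar 50 mm are free. Pushing takes 1 to 2 N (spring) when idle, about 3 to 7 N moving the free jaw, 7 to 13 N pushing the cap, and jumps once the cap is home, mostly short of the trigger's stop.
- release: red release lever on the jaw, moving with it; origin at its hinge, 17 mm up, 35 mm behind (press -y of) the pad face. Upright it locks; at rest it may lean back up to 0.2 rad. Pushed to press -y it tilts to 0.32 rad (under 1 N), unlocking; pushed on, it slides the jaw back with about 3 N to the jaw's hard stop. Let go, it springs up and locks. Otherwise the jaw cannot go back.
- release_bar (a point): centre of the round red cross-bar atop the release lever: 14 mm thick, 44 mm long (along press x), 118 to 123 mm above the counter; it tilts back up to 34 mm. On its +y side the space is free down to 80 mm above the counter.
- jaw_pad (a point): centre of the jaw's round black rubber pad (26 mm across), 44 mm above the counter, facing press +y to the cap. With the jaw fully back against its stop it lies at press y = +20 mm; the jaw travels 80 mm at most.
- cap: grey ribbed bakelite cap, 36 mm across, 22 mm long, lying along press y on the spindle, 44 mm above the counter; origin at the centre of its back face (towards the hub); its front face is 22 mm to press -y. A stiff press fit (6 N) holds it wherever it is pushed. It cracks above 38 N.
- cap_back (a point): centre of the cap's back face. 8 to 14 mm short of the hub at first.
- hub_face (a point): centre of the face of the black hub (42 mm across); home, cap_back and hub_face coincide. Axes as the press. It lies 92 to 108 mm along press +y, fixed to the aluminium spindle block (44 mm wide, 78 mm high over the counter).
- lens_board: bystander: loose nickel lens board 95 x 95 x 5 mm with a black lens mount, 19 mm high; origin under its centre
- filter_magenta_mid (a point): bystander: loose magenta acrylic filter 75 x 75 x 5 mm, its centre
- filter_yellow_mid (a point): bystander: loose yellow acrylic filter 75 x 75 x 5 mm lying on the grey easel, its centre
- loupe: bystander: loose focusing loupe, 44 mm in diameter, 50 mm high; origin under its centre
- spare_cap: bystander: loose spare black knob cap beside the press, 36 mm in diameter, 22 mm high; origin under its centre
- brown_bottle: bystander: loose brown bottle, 70 mm in diameter, 170 mm high; origin under its centre
- film_can: bystander: loose aluminium film can, 34 mm in diameter, 50 mm high; origin under its centre
- easel: fixed printing easel, grey plate 300 x 260 mm with steel sliding arms, 24 mm high; origin under its centre

How it is judged:
By the outcome, as a careful person would: the job done as asked, in the order asked, and still so for the second after the job is handed in, with the robot touching nothing.
It also fails if it takes over 58 s, if anything falls off the work surface, if the arm or the gripper's body presses on something with over 40 N, if the wrist force passes 120 N, or if a joint passes its speed limit or range.

ROBOT

A 6-joint arm with a two-finger parallel gripper is mounted at the origin on the work surface. World frame = base frame: x ahead of the robot, y to its left, z up, the work surface at z = 0. Lengths are in m, angles in rad, forces in N, time in s.
With the tool pointing down it reaches from about 0.375 to 0.975 m from the base axis. Payload 3.8 kg.
Tool frame: the origin (TCP) lies midway between the tips of the shut fingers; the grasp point (between the pads) lies bot.grasp_offset behind it (bot.grasp_offset is the distance from the TCP to the grasp point, in m); z points along the fingers, y is the direction in which the jaws open and shut (so a half turn about z gives the same grasp; the last joint's range is limited). The gripper opens to 85 mm and grips with 20 to 120 N. Pads are 22 mm wide; open, the fingers measure 114 mm over their backs; the gripper's body (76 mm by 85 mm) begins 54 mm behind the grasp point. The pads swing forward as they close: fully open they stand 13 mm farther back than shut.
Start: joints at [-1.156, 0.264, 1.604, -0, 1.274, -0.037], TCP at [0.295, -0.607, 0.207] pointing down, gripper open.
Joint ranges: [-2.63, 2.63], [-0.94, 2.18], [0.31, 2.57], [-1.31, 4.45], [0, 2.66], [-2.55, 2.55]. Speed limits (rad/s): [2.57, 2.57, 3.14, 3.14, 3.14, 3.14].

INTERFACE

Orientations are given as a rotation vector (axis times angle).
In Python, from workcell import read_state, viewer, job, bot gives the robot as it stands.
- The arm moves only by the shell command python3 -m crank 'ROWS' [FORCE]. ROWS is text: rows parted by semicolons, each of 7 numbers parted by spaces: the shift along the tool's x, y, z in mm, then the turn, a rotation vector about the tool's x, y, z in rad, then the closure in counts, from 0 (fully open) to 255 (shut). A call has 1 to 20 rows; each row is the pose to reach, as a shift and turn from the pose commanded when the call began, along the tool's axes at that moment; what a row does not reach only later rows make up. A row lasts 1/8 s, in which the tool goes at most 62.5 mm and 10.7 degrees, less where a joint would pass 70% of its speed; a pose out of reach is approached as far as the arm can. A call with a gripper value outside its range is refused whole. The fingers move at their own pace and stop on an object; FORCE is the grip in N (left out, the last holds). Time passes only in rows, so rows that repeat a pose let the fingers close. It gives the time, the measured TCP pose, the force and the opening at its end, in the units of the state.
- read_state(): the state, without advancing time (a new reading comes with each control period).
- viewer.read_camera(name): name is "side" or "top" or "wrist"; returns a dict with "pixels" (420x560x3 uint8, red, green, blue), "vertical_fov" (degrees; the focal length in pixels is half the picture's height over the tangent of half this angle, whatever the lens; pixels are square), "cx", "cy" (the principal point, pixels), "view" (4x4, takes a point from world to camera coordinates); the wrist camera has in their place "tool_from_camera" (4x4, takes a point from camera to tool coordinates, whose origin is the TCP and whose axes are the flange's). Camera axes: x right, y up, looking along -z (the intrinsics and any distortion apply to the point x, -y, -z); pixel columns grow to the right and rows downward; lengths in m; the calibration is good to about 2 mm. A picture is of the moment at which its call begins: read the wrist's pose just before it. There is no depth.
- job.finish_job(): hands the job in, once; it reports no verdict.
The state is a dict: "time": time; "q": joint angles; "joint_vel": joint speeds; "joint_torque": joint torques, N m; "tool_pos": TCP position; "tcp_rot": TCP orientation; "wrist_force": force on the tool from outside, world axes, zero at the start; "torque": the same for the moment, N m; "width": opening from 0.0 (shut) to 1.0 (fully open).
Only numpy, scipy, OpenCV 4.12 (cv2) and the standard library are available. Lean on these libraries where they do the work, as an engineer would, in place of code of your own. Each camera call takes 0.05 s, during which the arm holds its last target.

## Working session

There is one attempt and no reset: what is moved stays moved. The work goes in short steps, Python scripts to look and compute and a shell command to move; the robot and the scene stay as the last step left them, time stands still between calls to the robot, and variables do not carry over. Pictures are saved under pics/ and viewed, and the job is handed in when it is done.

```bash
ls; mkdir -p pics
python3 - <<'E'
from workcell import read_state, viewer, job, bot
import cv2
s=read_state();print(s);print(bot.grasp_offset)
for n in("side","top","wrist"):
    c=viewer.read_camera(n);cv2.imwrite(f"pics/a_{n}.png",c["pixels"][:,:,::-1])
    print(n,{k:v for k,v in c.items() if k!="pixels"})
E
```

```text
pics
{'time': 0.0, 'q': array([-1.15589755e+00,  2.64818121e-01,  1.60541799e+00, -2.12120251e-05,
        1.27365172e+00, -3.69048777e-02]), 'joint_vel': array([-3.20939307e-05,  1.22843344e-03,  6.67385902e-05,  1.09251567e-03,
       -9.39564388e-04, -7.32302428e-04]), 'joint_torque': array([ 6.28828875e-04, -5.15115309e+01, -3.67315328e+01, -2.40911896e-05,
        1.29407897e-02,  2.52310872e-05]), 'tool_pos': array([ 0.2943662 , -0.60655047,  0.20609453]), 'tcp_rot': array([-3.05957707e+00, -7.03176226e-01,  7.08108570e-04]), 'wrist_force': array([-0.22305235,  0.09378368,  0.29924624]), 'torque': array([0.03874306, 0.01257535, 0.03987023]), 'width': 1.0012495617322148}
0.0187
side {'vertical_fov': 49.24161559485381, 'cx': 286.25415086953075, 'cy': 207.99566492926, 'view': array([[-0.99125545, -0.13190636,  0.0036525 ,  0.58949242],
       [ 0.07486235, -0.53935382,  0.83874494, -0.11747258],
       [-0.10866581,  0.83168393,  0.54451224, -1.28182295],
       [ 0.        ,  0.        ,  0.        ,  1.        ]])}
top {'vertical_fov': 43.752347511363354, 'cx': 268.35009419886137, 'cy': 208.0183989011894, 'view': array([[ 0.02703553, -0.9995971 ,  0.00864361,  0.02163132],
       [ 0.9918985 ,  0.02789896,  0.12393151, -0.61563   ],
       [-0.12412273,  0.00522303,  0.99225313, -1.86349618],
       [ 0.        ,  0.        ,  0.        ,  1.        ]])}
wrist {'vertical_fov': 66.10556420488372, 'cx': 280.17881346393204, 'cy': 213.80019113754847, 'tool_from_camera': array([[-4.03802959e-04,  9.61832984e-01,  2.73636890e-01,
         6.92090409e-02],
       [ 9.99999694e-01,  2.05189823e-04,  7.54446869e-04,
        -1.81613291e-04],
       [ 6.69504378e-04,  2.73637111e-01, -9.61832773e-01,
        -1.66619193e-01],
       [ 0.00000000e+00,  0.00000000e+00,  0.00000000e+00,
         1.00000000e+00]])}
```

View pics/a_side.png

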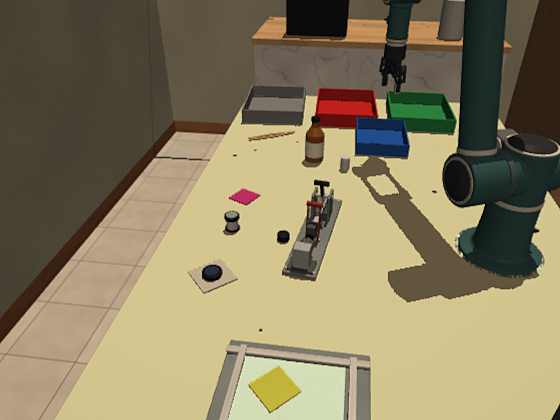

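View pics/a_top.png

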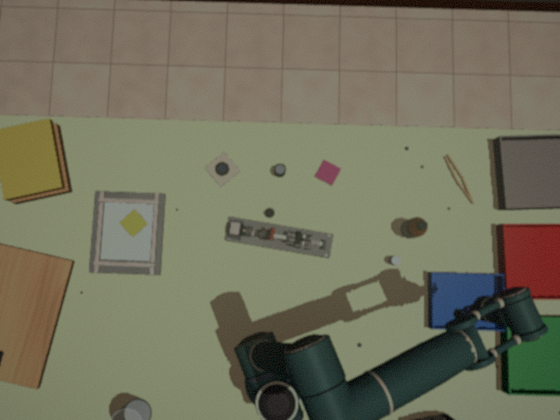

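View pics/a_wrist.png

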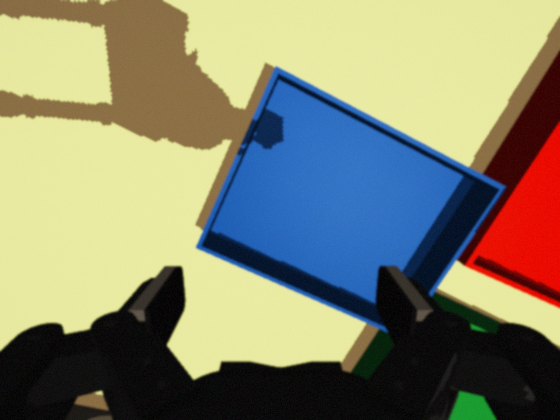

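The press runs across the top view, from (225,230) to (332,245), with the spindle block at the left end (towards world +y). The trigger bar in the side view is at about (321,184) and the red lever at (314,204). I'll zoom in on both.

```bash
cat > h.py <<'E'
import numpy as np, cv2
from workcell import read_state, viewer, job, bot
from scipy.spatial.transform import Rotation as R
def snap(n):
    s=read_state(); c=viewer.read_camera(n); c["s"]=s
    if n=="wrist":
        T=np.eye(4);T[:3,:3]=R.from_rotvec(s["tcp_rot"]).as_matrix();T[:3,3]=s["tool_pos"]
        c["view"]=np.linalg.inv(T@c["tool_from_camera"])
    c["f"]=210/np.tan(np.radians(c["vertical_fov"]/2))
    return c
def ray(c,u,v):
    d=np.array([(u-c["cx"])/c["f"],-(v-c["cy"])/c["f"],-1]);W=np.linalg.inv(c["view"])
    return W[:3,3],W[:3,:3]@d
def onz(c,u,v,z):
    o,d=ray(c,u,v);return o+d*(z-o[2])/d[2]
def proj(c,p):
    q=c["view"]@np.append(p,1);return c["cx"]+c["f"]*q[0]/-q[2],c["cy"]-c["f"]*q[1]/-q[2]
def tri(c1,p1,c2,p2):
    o1,d1=ray(c1,*p1);o2,d2=ray(c2,*p2)
    t=np.linalg.lstsq(np.c_[d1,-d2],o2-o1,rcond=None)[0]
    a=o1+d1*t[0];b=o2+d2*t[1];return (a+b)/2,np.linalg.norm(a-b)
def crop(c,x0,y0,x1,y1,k,f):
    cv2.imwrite(f,cv2.resize(c["pixels"][y0:y1,x0:x1,::-1],None,fx=k,fy=k,interpolation=cv2.INTER_NEAREST))
E
python3 - <<'E'
from h import *
c=snap("top");crop(c,215,195,345,270,6,"pics/b_top.png")
c=snap("side");crop(c,270,170,350,285,5,"pics/b_side.png")
E
```

```text
(no output)
```

View pics/b_top.png

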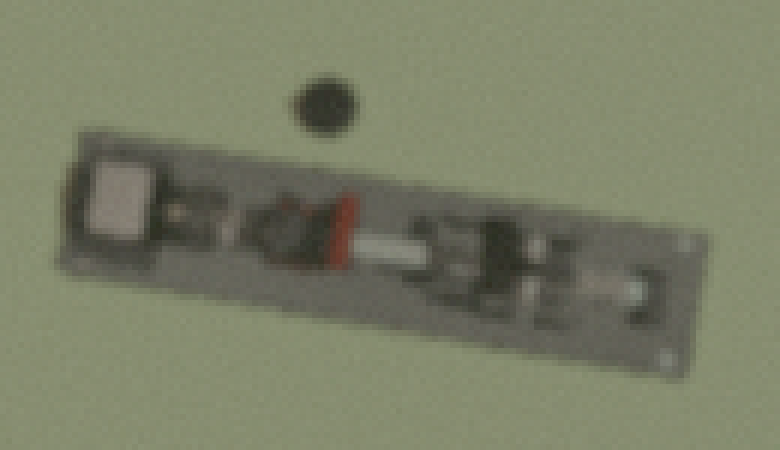

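View pics/b_side.png

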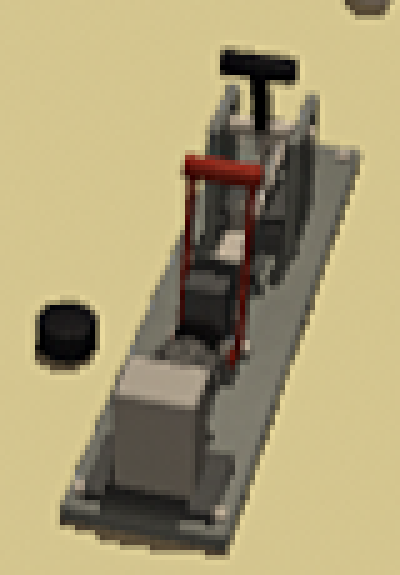

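Top crop: the plate corners are at (82,130), (708,235), (686,380) and (58,270), the red bar is at about (347,233) and the black trigger bar at about (498,252). Side crop: the trigger bar is at (260,66) and the red bar at (223,170).

Run:
```python
from h import *
t=snap("top");s=snap("side")
T=lambda u,v:(215+u/6-.5+.08,195+v/6-.5+.08); S=lambda u,v:(270+u/5-.4,170+v/5-.4)
# plate contour by colour mask: non-table within crop -> use hand corners
C=np.array([onz(t,*T(*p),.012) for p in[(82,130),(708,235),(686,380),(58,270)]])
print(C.round(4));
for i in range(4):print(np.linalg.norm(C[i]-C[(i+1)%4]).round(4))
D=np.array([onz(s,*S(*p),.012) for p in[(60,517),(228,545),(360,152)]]);print("side",D.round(4))
y=(C[0]+C[3]-C[1]-C[2]);y/=np.linalg.norm(y);ctr=C.mean(0)
x=np.array([y[1],-y[0],0])
O=ctr+y*.03;O[2]=0
print("yaw of +y",np.degrees(np.arctan2(y[1],y[0])),"O",O)
def loc(p):return np.array([(p-O)@x,(p-O)@y,p[2]]).round(4)
for n,a,b in[("trig",T(498,252),S(260,66)),("red",T(347,233),S(223,170))]:
    p,e=tri(t,a,s,b);print(n,p.round(4),e.round(4),loc(p))
for n,b,z in[("trig",S(260,66),.139),("red",S(223,170),.121)]:print(n,loc(onz(s,*b,z)))
for n,b,z in[("trig",T(498,252),.139),("red",T(347,233),.121)]:print(n,loc(onz(t,*b,z)))
```

```text
[[ 0.5835  0.185   0.012 ]
 [ 0.5296 -0.1996  0.012 ]
 [ 0.441  -0.1873  0.012 ]
 [ 0.4973  0.1965  0.012 ]]
0.3884
0.0895
0.3879
0.0869
side [[ 0.5813  0.1917  0.012 ]
 [ 0.4939  0.2012  0.012 ]
 [ 0.4394 -0.186   0.012 ]]
yaw of +y 81.84454690858074 O [0.51709781 0.02836139 0.        ]
trig [ 0.504  -0.0633  0.1408] 0.005 [ 0.     -0.0926  0.1408]
red [0.5157 0.0226 0.123 ] 0.0012 [-0.0006 -0.0059  0.123 ]
trig [-0.0019 -0.0957  0.139 ]
red [-0.0005 -0.009   0.121 ]
trig [ 0.0026 -0.0924  0.139 ]
red [ 0.0002 -0.0058  0.121 ]
```

```bash
cat >> h.py <<'E'
O=np.array([.5171,.0284,0]);_a=np.radians(81.84)
Y=np.array([np.cos(_a),np.sin(_a),0]);X=np.array([Y[1],-Y[0],0])
def loc(p):p=np.asarray(p);return np.array([(p-O)@X,(p-O)@Y,p[2]]).round(4)
def togo(lx,ly,z):
    s=read_state();M=R.from_rotvec(s["tcp_rot"]);p=O+X*lx+Y*ly;p[2]=z
    T=R.from_matrix(np.c_[Y,X,[0,0,-1]])
    return (M.inv().apply(p-s["tool_pos"])*1000).round(1),(M.inv()*T).as_rotvec().round(4)
E
python3 - <<'E'
from h import *
print(togo(0,-.055,.26)); print(np.cross(Y,X))
t=snap("top")
for n,u,v,z in[("bottle",413,227,.1),("can",395,260,.05)]:print(n,onz(t,u,v,z))
E
```

```text
(array([ 446.8, -429.1,  -52.6]), array([-5.000e-04, -2.000e-04, -9.766e-01]))
[ 0.  0. -1.]
bottle [ 0.55423405 -0.47035387  0.1       ]
can [ 0.43877557 -0.41919531  0.05      ]
```

```bash
python3 -m crank '40 -40 -50 0 0 -0.08 255; 80 -78 -53 0 0 -0.17 255; 120 -116 -53 0 0 -0.26 255; 160 -154 -53 0 0 -0.35 255; 200 -192 -53 0 0 -0.44 255; 240 -230 -53 0 0 -0.53 255; 280 -269 -53 0 0 -0.62 255; 320 -307 -53 0 0 -0.71 255; 360 -346 -53 0 0 -0.80 255; 400 -384 -53 0 0 -0.89 255; 430 -413 -53 0 0 -0.95 255; 447 -429 -53 0 0 -0.977 255; 447 -429 -53 0 0 -0.977 255; 447 -429 -53 0 0 -0.977 255; 447 -429 -53 0 0 -0.977 255' 40
python3 - <<'E'
from h import *
s=read_state();print(loc(s["tool_pos"]),s["wrist_force"],togo(0,-.056,.128))
c=snap("wrist");cv2.imwrite("pics/c_w.png",c["pixels"][:,:,::-1])
crop(snap("side"),240,120,380,285,4,"pics/c_s.png")
E
```

```text
time: 2.28
tool_pos: [0.5093, -0.0271, 0.2605]
tcp_rot: [2.375, 2.056, -0.0]
wrist_force: [-0.0, 0.1, -1.1]
width: 0.001
[ 1.000e-04 -5.610e-02  2.605e-01] [-0.00206559  0.08581238 -1.05169821] (array([ 1.000e-01, -1.000e-01,  1.325e+02]), array([ 0.    ,  0.0003, -0.0011]))
```

View pics/c_w.png

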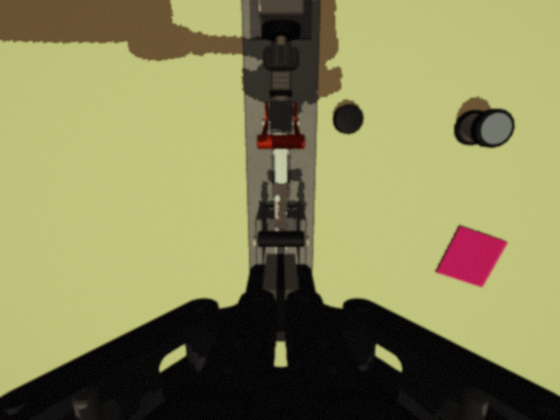

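View pics/c_s.png

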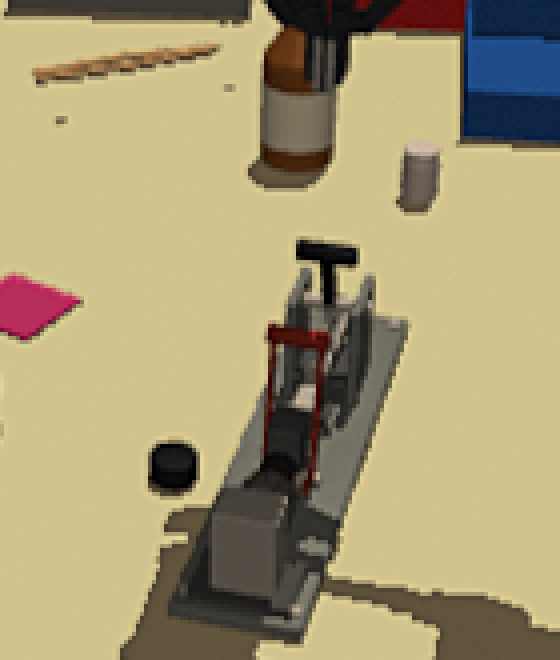

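The wrist view lines up with the bar. The trigger bar is at (281,239), the red bar at (281,142), the pad edge near row 95, the cap at rows 42–68 and the hub near row 30.

Run:
```python
from h import *
c=snap("wrist")
for n,u,v,z in[("trig",281,239,.139),("red",281,142,.121)]:print(n,loc(onz(c,u,v,z)))
crop(c,235,0,330,180,4,"pics/d_w.png")
for v in(0,30,42,55,68,95,100):print(v,loc(onz(c,281,v,.044)),loc(onz(c,281,v,.062)))
```

```text
trig [ 0.0006 -0.0933  0.139 ]
red [ 0.0007 -0.0043  0.121 ]
0 [0.001  0.1355 0.044 ] [0.001  0.1297 0.062 ]
30 [0.001  0.1076 0.044 ] [0.0009 0.1032 0.062 ]
42 [0.001  0.0961 0.044 ] [0.0009 0.0922 0.062 ]
55 [0.001  0.0834 0.044 ] [0.0009 0.0801 0.062 ]
68 [0.0009 0.0704 0.044 ] [0.0009 0.0677 0.062 ]
95 [0.0009 0.0426 0.044 ] [0.0009 0.0412 0.062 ]
100 [0.0009 0.0373 0.044 ] [0.0009 0.0362 0.062 ]
```

View pics/d_w.png

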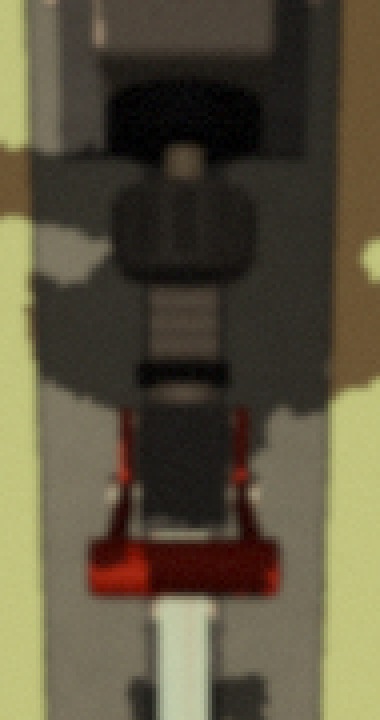

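```bash
python3 -m crank '0 0 45 0 0 0 255; 0 0 90 0 0 0 255; 0 0 120 0 0 0 255; 0 0 132 0 0 0 255; 0 0 132 0 0 0 255; 0 0 132 0 0 0 255'; python3 -m crank '-4 0 0 0 0 0 255; -8 0 0 0 0 0 255; -12 0 0 0 0 0 255; -15 0 0 0 0 0 255; -18 0 0 0 0 0 255; -21 0 0 0 0 0 255;-21 0 0 0 0 0 255'
python3 -c "
from h import *
s=read_state();print(loc(s['tool_pos']),Y@s['wrist_force'])"
```

```text
time: 3.18
tool_pos: [0.511, -0.0264, 0.1302]
tcp_rot: [2.372, 2.057, 0.003]
wrist_force: [0.4, 0.2, 0.3]
width: -0.0
time: 4.05
tool_pos: [0.5065, -0.0471, 0.1284]
tcp_rot: [-2.374, -2.058, 0.0]
wrist_force: [-0.2, -0.8, 0.0]
width: -0.001
[ 0.0002 -0.0763  0.1284] -0.8305109036709681
```

```bash
python3 -m crank '-3 0 0 0 0 0 255; -6 0 0 0 0 0 255; -9 0 0 0 0 0 255; -9 0 0 0 0 0 255'
python3 -c "
from h import *
s=read_state();print(loc(s['tool_pos']),Y@s['wrist_force'],s['wrist_force'])
c=snap('wrist');cv2.imwrite('pics/e_w.png',c['pixels'][:,:,::-1])
crop(snap('side'),270,130,370,285,4,'pics/e_s.png')"
```

```text
time: 4.55
tool_pos: [0.5053, -0.0561, 0.1285]
tcp_rot: [-2.374, -2.058, 0.0]
wrist_force: [-0.4, -0.8, 0.1]
width: 0.0
[ 0.0003 -0.0853  0.1285] -0.8258699737530847 [-0.4396863  -0.7712705   0.06887044]
```

View pics/e_w.png

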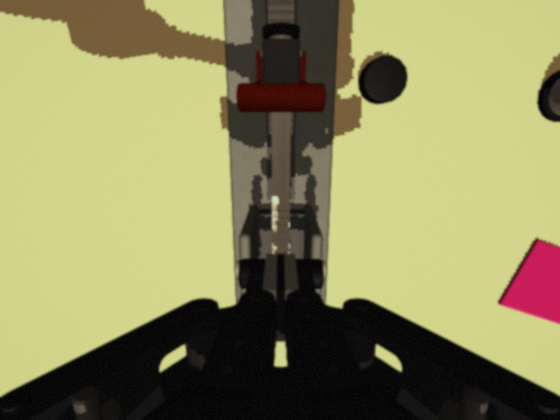

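View pics/e_s.png

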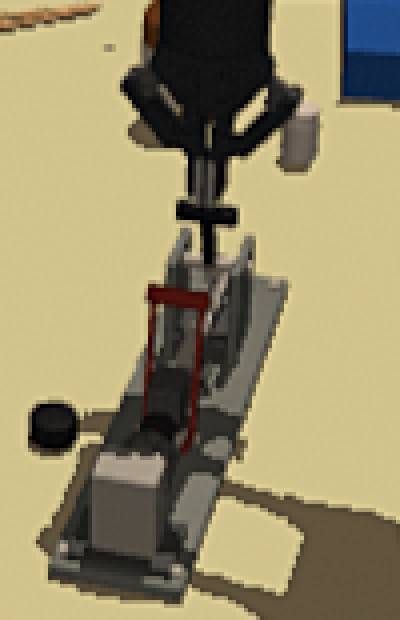

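```bash
python3 -c "
from h import *
s=read_state();c=snap('side');print(s['tool_pos'],proj(c,s['tool_pos']),R.from_rotvec(s['tcp_rot']).as_matrix().round(3))
for y,z in((-.0916,.139),(-.0916,.147),(-.0853,.13)): print(y,z,proj(c,O+Y*y+[0,0,z]))
crop(c,300,160,345,215,12,'pics/f_s.png')"
```

```text
[ 0.50529042 -0.05589665  0.12848514] (np.float64(319.9133473422827), np.float64(187.6636406066844)) [[ 0.142  0.99   0.   ]
 [ 0.99  -0.142  0.   ]
 [ 0.    -0.    -1.   ]]
-0.0916 0.139 (np.float64(320.64694180363455), np.float64(183.40714206182676))
-0.0916 0.147 (np.float64(320.7716853679117), np.float64(180.9751594690759))
-0.0853 0.13 (np.float64(320.04375194783773), np.float64(187.1900310576099))
```

View pics/f_s.png

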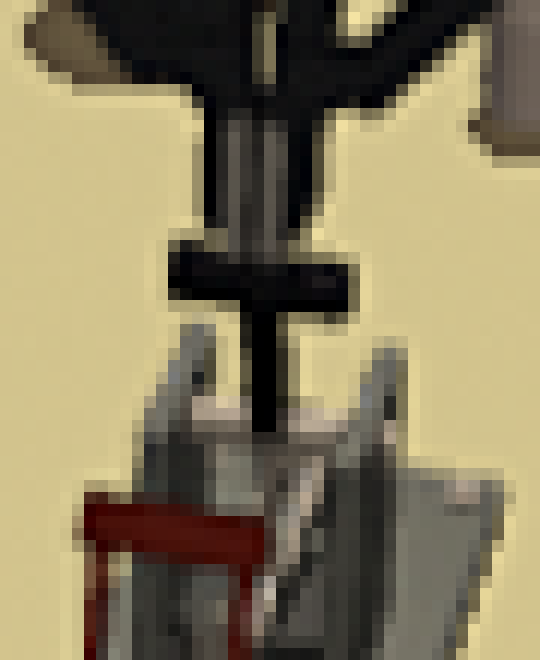

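```bash
python3 -c "
from h import *
c=snap('side');w=snap('wrist')
print(proj(c,[.5093,-.0271,.2605]),proj(c,[.5093,-.0271,.2805]))
T=R.from_rotvec(w['s']['tcp_rot'])
for d in(0,-.0187,-.03):
  for x in(-.011,0,.011): print(d,x,proj(w,w['s']['tool_pos']+T.apply([x,0,d])))
crop(w,220,220,340,320,6,'pics/g_w.png')"
```

```text
(np.float64(319.80666453520644), np.float64(150.13925489941278)) (np.float64(320.13713644516645), np.float64(143.24844168424292))
0 -0.011 (np.float64(280.86880294387265), np.float64(270.26625580845905))
0 0 (np.float64(280.8723534086674), np.float64(252.16550437919182))
0 0.011 (np.float64(280.87602500060484), np.float64(233.44723033730972))
-0.0187 -0.011 (np.float64(280.9474037457116), np.float64(286.4890995270373))
-0.0187 0 (np.float64(280.9528154965954), np.float64(266.6720209995305))
-0.0187 0.011 (np.float64(280.9584328563675), np.float64(246.10203133780573))
-0.03 -0.011 (np.float64(281.0038343187552), np.float64(298.1361100665754))
-0.03 0 (np.float64(281.0107651716758), np.float64(277.11977280848726))
-0.03 0.011 (np.float64(281.0179787660108), np.float64(255.24608235038284))
```

View pics/g_w.png

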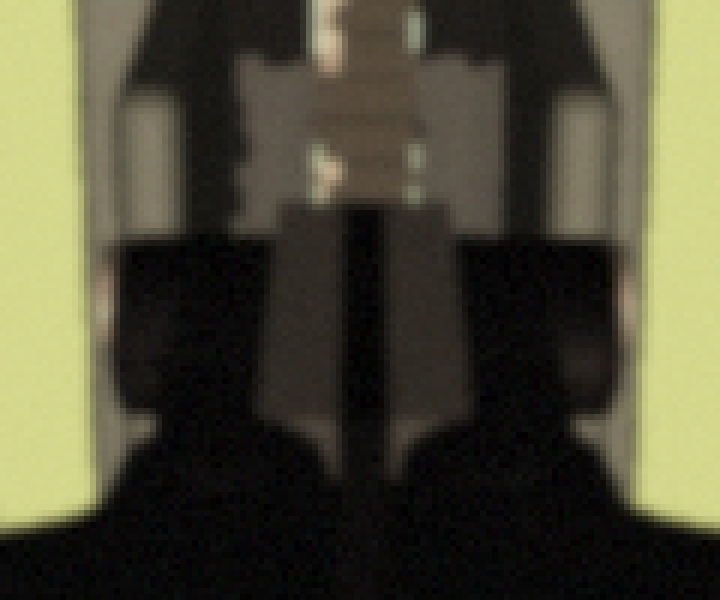

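The side view shows the bar in front of the fingertips, and no force is registering. So the fingertips seem to be passing over the bar, higher than the TCP suggests. I'll back off and measure where the tips really are.

```bash
python3 -m crank '16 0 0 0 0 0 255; 32 0 0 0 0 0 255; 32 0 0 0 0 0 255; 32 0 0 0 0 0 255'
python3 -c "
from h import *
c=snap('side');w=snap('wrist');s=w['s'];print(loc(s['tool_pos']),s['wrist_force'])
T=R.from_rotvec(s['tcp_rot'])
for d in(0,-.01,-.02,-.03):
  p=s['tool_pos']+T.apply([.011,0,d]);print(d,proj(c,p),proj(w,p))
crop(c,295,145,350,205,10,'pics/h_s.png')
crop(w,220,220,340,320,5,'pics/h_w.png')"
```

```text
time: 5.3
tool_pos: [0.5098, -0.0238, 0.1285]
tcp_rot: [2.372, 2.06, -0.0]
wrist_force: [0.1, 0.3, 0.0]
width: -0.0
[ 0.0002 -0.0529  0.1285] [-0.68750895 -0.294006    1.13317828]
0 (np.float64(316.6476221605061), np.float64(195.21976722585228)) (np.float64(280.87594920143897), np.float64(233.44755581402026))
-0.01 (np.float64(316.7904902434372), np.float64(192.14607001684575)) (np.float64(280.91780891860566), np.float64(239.8750066666356))
-0.02 (np.float64(316.93458625780295), np.float64(189.04595480497787)) (np.float64(280.96479713329586), np.float64(247.08992499415308))
-0.03 (np.float64(317.0799261027806), np.float64(185.91907953164824)) (np.float64(281.0179178348202), np.float64(255.24647074777525))
```

View pics/h_s.png

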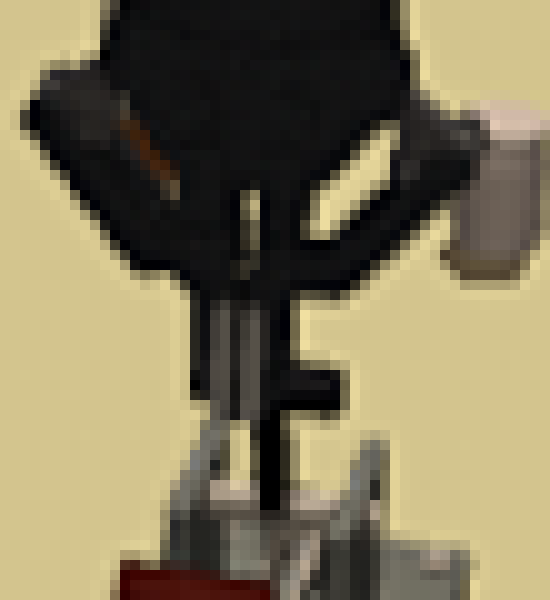

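View pics/h_w.png

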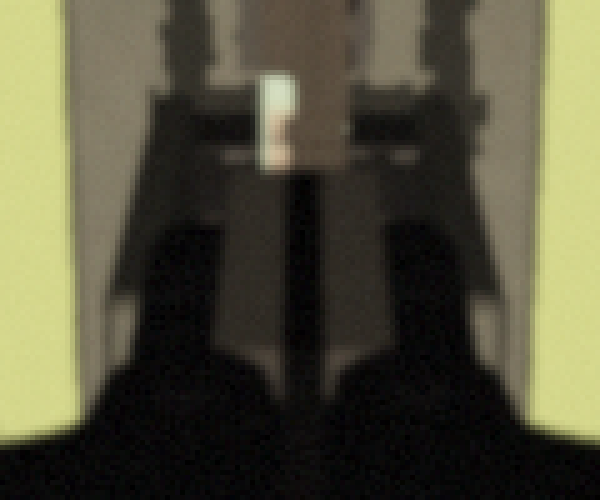

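Both views agree: the tips are about 27 mm behind the nominal TCP, at z of about 0.156, so they went over the bar. I'll lower the tool 28 mm to allow for that.

```bash
python3 -m crank '0 0 14 0 0 0 255; 0 0 28 0 0 0 255; 0 0 28 0 0 0 255; -8 0 28 0 0 0 255; -13 0 28 0 0 0 255; -16 0 28 0 0 0 255; -16 0 28 0 0 0 255; -16 0 28 0 0 0 255'
python3 -c "
from h import *
s=read_state();print(loc(s['tool_pos']),Y@s['wrist_force'])"; python3 -m crank '-3 0 0 0 0 0 255; -6 0 0 0 0 0 255; -8 0 0 0 0 0 255; -10 0 0 0 0 0 255; -10 0 0 0 0 0 255'
python3 -c "
from h import *
s=read_state();print(loc(s['tool_pos']),Y@s['wrist_force'],s['wrist_force'])
c=snap('side');
crop(c,270,130,370,285,4,'pics/i_s.png')"
```

```text
time: 6.4
tool_pos: [0.5077, -0.04, 0.1007]
tcp_rot: [2.373, 2.058, 0.0]
wrist_force: [-0.2, -0.6, 0.4]
width: -0.003
[ 0.0004 -0.0691  0.1007] -0.6186425013094408
time: 7.02
tool_pos: [0.5063, -0.05, 0.1006]
tcp_rot: [2.373, 2.058, 0.001]
wrist_force: [-0.7, 1.4, 2.0]
width: -0.001
[ 0.0005 -0.0791  0.1006] 1.2877802710926305 [-0.74431947  1.40767938  1.97093485]
```

View pics/i_s.png

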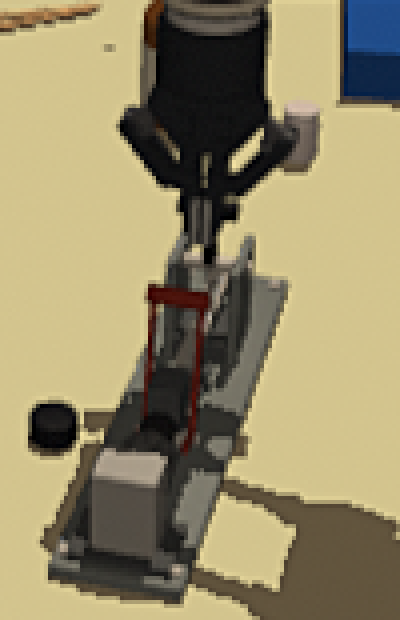

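```bash
P="python3 -c \"
from h import *
s=read_state();print(loc(s['tool_pos']),'F',(Y@s['wrist_force']).round(2))\""
python3 -m crank '-3 0 0 0 0 0 255; -6 0 0 0 0 0 255; -9 0 0 0 0 0 255; -12 0 0 0 0 0 255' >/dev/null; eval $P
python3 -m crank '-3 0 0 0 0 0 255; -6 0 0 0 0 0 255; -9 0 0 0 0 0 255; -12 0 0 0 0 0 255' >/dev/null; eval $P
python3 -m crank '-3 0 0 0 0 0 255; -6 0 0 0 0 0 255; -9 0 0 0 0 0 255; -12 0 0 0 0 0 255' >/dev/null; eval $P
```

```text
File "<string>", line 1
    from h import h.py pics s=read_state();print(loc(s['tool_pos']),'F',(Y@s['wrist_force']).round(2))
IndentationError: unexpected indent
  File "<string>", line 1
    from h import h.py pics s=read_state();print(loc(s['tool_pos']),'F',(Y@s['wrist_force']).round(2))
IndentationError: unexpected indent
  File "<string>", line 1
    from h import h.py pics s=read_state();print(loc(s['tool_pos']),'F',(Y@s['wrist_force']).round(2))
IndentationError: unexpected indent
```

```bash
cat > p.py <<'E'
from h import *
s=read_state();print(round(s['time'],2),loc(s['tool_pos']),'F',(Y@s['wrist_force']).round(2),s['wrist_force'].round(1))
E
python3 p.py
python3 - <<'E'
from h import *
w=snap("wrist");cv2.imwrite("pics/j_w.png",w["pixels"][:,:,::-1])
E
```

```text
8.57 [ 0.0002 -0.1147  0.0999] F 5.98 [ 4.   5.5 -1.2]
```

View pics/j_w.png

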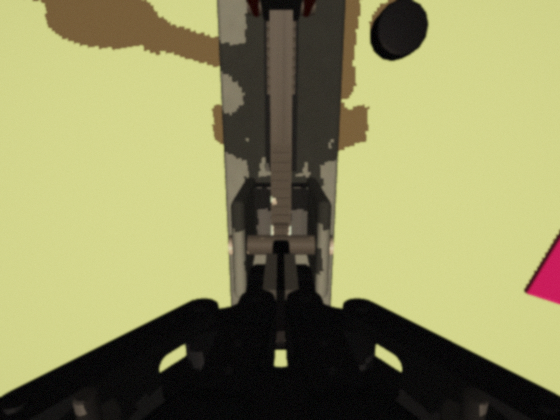

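```bash
python3 -m crank '-2 0 0 0 0 0 255; -4 0 0 0 0 0 255' >/dev/null; python3 p.py
python3 -m crank '12 0 0 0 0 0 255; 24 0 0 0 0 0 255; 36 0 0 0 0 0 255; 47 0 0 0 0 0 255; 55 0 0 0 0 0 255; 55 0 0 0 0 0 255'>/dev/null; python3 p.py
python3 - <<'E'
from h import *
w=snap("wrist");crop(w,200,0,360,280,3,"pics/k_w.png")
crop(snap('side'),270,130,370,285,4,'pics/k_s.png')
for v in(0,10,20,30,40,50):print(v,loc(onz(w,281,v,.044)),loc(onz(w,281,v,.057)))
E
```

```text
8.88 [-0.0002 -0.1188  0.0997] F 5.31 [ 1.6  5.1 -0.6]
9.62 [ 0.0004 -0.0635  0.1006] F 0.12 [0.5 0.  1.1]
0 [0.0003 0.077  0.044 ] [0.0003 0.0729 0.057 ]
10 [0.0003 0.0717 0.044 ] [0.0003 0.0679 0.057 ]
20 [0.0003 0.0663 0.044 ] [0.0003 0.0628 0.057 ]
30 [0.0003 0.0608 0.044 ] [0.0003 0.0576 0.057 ]
40 [0.0004 0.0552 0.044 ] [0.0003 0.0523 0.057 ]
50 [0.0004 0.0495 0.044 ] [0.0003 0.047  0.057 ]
```

View pics/k_w.png

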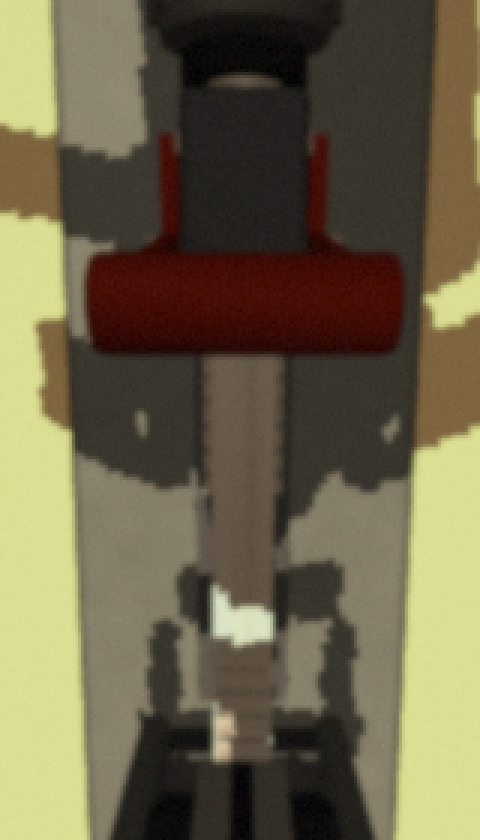

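View pics/k_s.png

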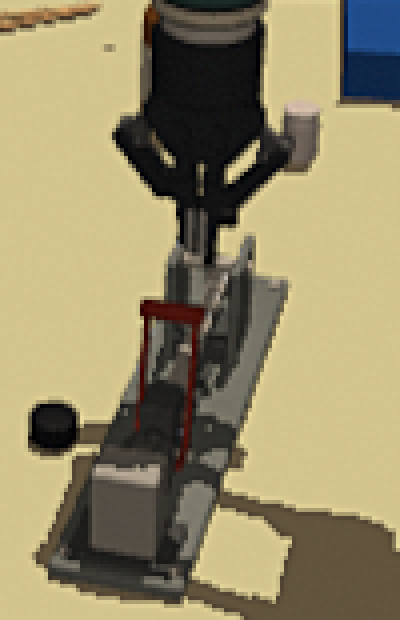

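The first pull is done. The pad is now within a few mm of the cap front (crop row ~55), and the red bar moved forward with the jaw. Second pull: I'll use small steps and check the force after each.

```bash
python3 -m crank '-6 0 0 0 0 0 255; -12 0 0 0 0 0 255; -16 0 0 0 0 0 255; -19 0 0 0 0 0 255; -22 0 0 0 0 0 255' >/dev/null; python3 p.py
python3 -m crank '-2 0 0 0 0 0 255; -4 0 0 0 0 0 255; -6 0 0 0 0 0 255'  >/dev/null; python3 p.py
python3 -m crank '-1.5 0 0 0 0 0 255; -3 0 0 0 0 0 255'  >/dev/null; python3 p.py
```

```text
10.35 [ 0.0004 -0.0863  0.1006] F 1.0 [0.4 1.  0.9]
10.72 [ 0.0003 -0.0917  0.1006] F 3.78 [-1.3  4.   3.6]
10.97 [ 0.0004 -0.0942  0.1008] F 7.97 [0.3 8.  4.6]
```

```bash
for i in 1 2; do python3 -m crank '-1.5 0 0 0 0 0 255'  >/dev/null; python3 p.py; done
```

```text
11.1 [ 0.0004 -0.095   0.101 ] F 9.43 [0.1 9.5 5.9]
11.22 [ 0.0004 -0.0963  0.1012] F 8.41 [-0.1  8.5  6.8]
```

```bash
python3 -m crank '-0.8 0 0 0 0 0 255; -1.5 0 0 0 0 0 255'  >/dev/null; python3 p.py
```

```text
11.47 [ 0.0005 -0.098   0.1012] F 8.45 [-0.5  8.6  6. ]
```

```bash
python3 -m crank '-0.8 0 0 0 0 0 255; -1.6 0 0 0 0 0 255; -2.4 0 0 0 0 0 255'  >/dev/null; python3 p.py; python3 -m crank '-0.8 0 0 0 0 0 255; -1.6 0 0 0 0 0 255; -2.4 0 0 0 0 0 255'  >/dev/null; python3 p.py
```

```text
11.85 [ 0.0006 -0.1007  0.1012] F 7.36 [-0.9  7.6  5.6]
12.22 [ 0.0007 -0.1033  0.1011] F 7.23 [0.5 7.2 4.9]
```

```bash
python3 -m crank '-0.8 0 0 0 0 0 255; -1.6 0 0 0 0 0 255'  >/dev/null; python3 p.py; python3 -m crank '-0.8 0 0 0 0 0 255; -1.6 0 0 0 0 0 255'  >/dev/null; python3 p.py
```

```text
12.47 [ 0.0007 -0.1047  0.1012] F 7.69 [-0.2  7.8  5.2]
12.72 [ 0.0007 -0.1061  0.1011] F 8.92 [1.6 8.8 5.2]
```

Run:
```python
from h import *
crop(snap('side'),270,130,370,285,4,'pics/l_s.png')
```

```text
(no output)
```

View pics/l_s.png

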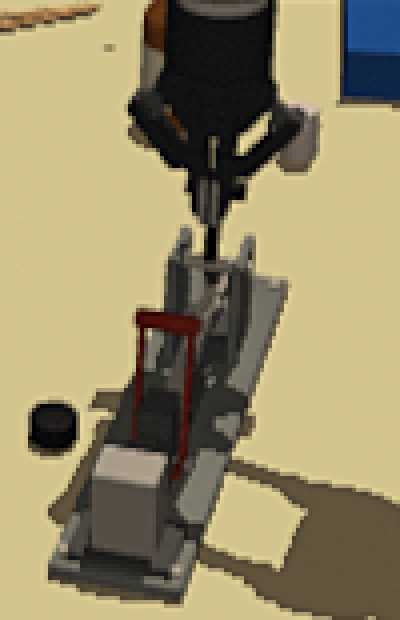

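```bash
python3 -m crank '-0.8 0 0 0 0 0 255; -1.6 0 0 0 0 0 255'  >/dev/null; python3 p.py; python3 -m crank '-0.8 0 0 0 0 0 255; -1.6 0 0 0 0 0 255'  >/dev/null; python3 p.py
```

```text
13.03 [ 0.0007 -0.1073  0.101 ] F 9.92 [1.3 9.8 4.5]
13.28 [ 0.0007 -0.1091  0.101 ] F 8.59 [0.9 8.6 4.1]
```

```bash
python3 -m crank '-0.8 0 0 0 0 0 255; -1.6 0 0 0 0 0 255'  >/dev/null; python3 p.py
```

```text
13.53 [ 0.0007 -0.11    0.1009] F 11.21 [ 2.  11.   3.6]
```

```bash
python3 -m crank '-0.8 0 0 0 0 0 255; -1.6 0 0 0 0 0 255'  >/dev/null; python3 p.py
```

```text
13.78 [ 0.0007 -0.1105  0.1009] F 15.25 [ 1.9 15.1  4. ]
```

```bash
python3 -m crank '-0.8 0 0 0 0 0 255; -1.6 0 0 0 0 0 255'  >/dev/null; python3 p.py
```

```text
14.03 [ 0.0007 -0.111   0.1009] F 19.38 [ 3.5 19.1  3.9]
```

The force rose from 8.6 to 19 N over 2 mm with the bar barely moving, well short of the trigger's stop, so the cap is seated. I'll back off, rise and check.

```bash
python3 -m crank '8 0 0 0 0 0 255; 20 0 0 0 0 0 255; 34 0 0 0 0 0 255; 47 0 0 0 0 0 255; 54 0 0 0 0 0 255; 57 0 -40 0 0 0 255; 70 0 -90 0 0 0 255; 90 0 -130 0 0 0 255; 110 0 -130 0 0 0 255; 110 0 -130 0 0 0 255;110 0 -130 0 0 0 255'
python3 - <<'E'
from h import *
w=snap("wrist");print(loc(w["s"]["tool_pos"]));crop(w,210,20,350,280,3,"pics/m_w.png")
E
```

```text
time: 15.4
tool_pos: [0.5159, 0.0225, 0.2296]
tcp_rot: [-2.373, -2.058, 0.003]
wrist_force: [-0.5, -0.0, -0.1]
width: 0.001
[-0.0004 -0.006   0.2296]
```

View pics/m_w.png

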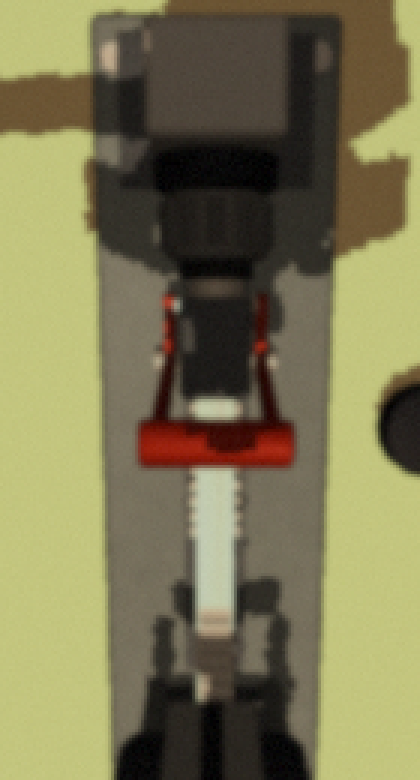

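Cap flush against the hub with no spindle showing (crop row ~190), and the pad pressed on it. Red bar at crop (216,443).

Run:
```python
from h import *
w=snap("wrist");s=snap("side");print("red",loc(onz(w,210+216/3,20+443/3,.12)))
for v in(190,192,262,265):print(v,loc(onz(w,282,20+v/3,.062)))
cv2.imwrite("pics/n_s.png",cv2.resize(s["pixels"][150:290,270:360,::-1],None,fx=5,fy=5))
```

```text
red [0.0006 0.0258 0.12  ]
190 [0.0007 0.0992 0.062 ]
192 [0.0007 0.0986 0.062 ]
262 [0.0007 0.0771 0.062 ]
265 [0.0008 0.0762 0.062 ]
```

```bash
python3 -m crank '35 -0.5 0 0 0 0 255; 68 -0.5 0 0 0 0 255; 68 -0.5 40 0 0 0 255; 68 -0.5 90 0 0 0 255; 68 -0.5 130 0 0 0 255; 68 -0.5 150 0 0 0 255; 68 -0.5 150 0 0 0 255; 68 -0.5 150 0 0 0 255'>/dev/null; python3 p.py;  python3 - <<'E'
from h import *
crop(snap('side'),270,130,370,285,4,'pics/o_s.png')
E
```

```text
16.55 [0.0005 0.0623 0.0813] F 0.08 [-0.   0.1  0.4]
```

View pics/o_s.png

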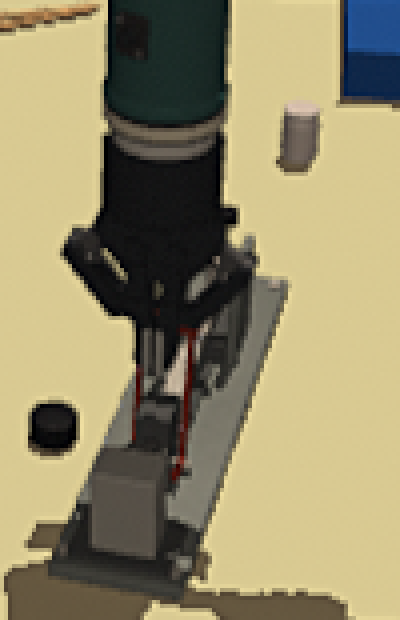

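Fingers are on the +y side of the red bar, clear of the cap. Now push back.

```bash
python3 -m crank '-6 0 0 0 0 0 255; -12 0 0 0 0 0 255; -18 0 0 0 0 0 255; -23 0 0 0 0 0 255; -28 0 0 0 0 0 255; -33 0 0 0 0 0 255'>/dev/null; python3 p.py; python3 -m crank '-4 0 0 0 0 0 255; -8 0 0 0 0 0 255; -12 0 0 0 0 0 255; -16 0 0 0 0 0 255; -20 0 0 0 0 0 255'>/dev/null; python3 p.py;python3 -m crank '-4 0 0 0 0 0 255; -8 0 0 0 0 0 255; -12 0 0 0 0 0 255; -16 0 0 0 0 0 255; -20 0 0 0 0 0 255'>/dev/null; python3 p.py
```

```text
17.35 [-0.0003  0.0291  0.0804] F 1.23 [-0.2  1.3 -0.4]
17.98 [-0.0004  0.0092  0.0804] F 2.36 [ 1.3  2.2 -1.3]
18.6 [-0.0004 -0.0109  0.0804] F 2.32 [ 0.6  2.3 -2.7]
```

```bash
python3 -m crank '-3 0 0 0 0 0 255; -6 0 0 0 0 0 255; -9 0 0 0 0 0 255; -12 0 0 0 0 0 255'>/dev/null; python3 p.py; python3 -m crank '-2 0 0 0 0 0 255; -4 0 0 0 0 0 255'>/dev/null; python3 p.py
```

```text
19.1 [-0.0004 -0.0228  0.0804] F 2.76 [-0.6  2.9 -2.1]
19.35 [-0.0004 -0.0267  0.0804] F 2.9 [-0.9  3.1 -2. ]
```

```bash
python3 -m crank '-2 0 0 0 0 0 255; -4 0 0 0 0 0 255'>/dev/null; python3 p.py
```

```text
19.6 [-0.0003 -0.0307  0.0804] F 3.21 [-0.5  3.3 -1. ]
```

```bash
python3 -m crank '-1.5 0 0 0 0 0 255; -3 0 0 0 0 0 255'>/dev/null; python3 p.py
```

```text
19.85 [-0.0003 -0.0333  0.0804] F 4.85 [ 0.3  4.9 -3. ]
```

```bash
python3 -m crank '-1.5 0 0 0 0 0 255; -3 0 0 0 0 0 255'>/dev/null; python3 p.py
```

```text
20.1 [-0.0004 -0.0349  0.08  ] F 9.76 [ 1.5  9.6 -5.2]
```

```bash
python3 -m crank '-1.5 0 0 0 0 0 255; -1.5 0 0 0 0 0 255; -1.5 0 0 0 0 0 255'>/dev/null; python3 p.py; python3 -m crank '6 0 0 0 0 0 255; 14 0 0 0 0 0 255; 26 0 0 0 0 0 255; 40 0 0 0 0 0 255; 54 0 0 0 0 0 255; 62 0 0 0 0 0 255; 62 0 0 0 0 0 255; 62 0 -40 0 0 0 255; 62 0 -90 0 0 0 255; 50 0 -140 0 0 0 255; 20 0 -150 0 0 0 255; 20 0 -150 0 0 0 255; 20 0 -150 0 0 0 255'>/dev/null; python3 p.py;  python3 - <<'E'
from h import *
crop(snap('side'),270,130,370,285,4,'pics/q_s.png')
cv2.imwrite("pics/q_side.png",snap('side')["pixels"][:,:,::-1])
w=snap("wrist");crop(w,210,0,350,260,3,"pics/q_w.png")
E
```

```text
20.48 [-0.0004 -0.0355  0.0799] F 12.85 [ 3.1 12.5 -6.5]
22.1 [-0.0009 -0.0181  0.2296] F -0.22 [-0.3 -0.2  0.6]
```

View pics/q_w.png

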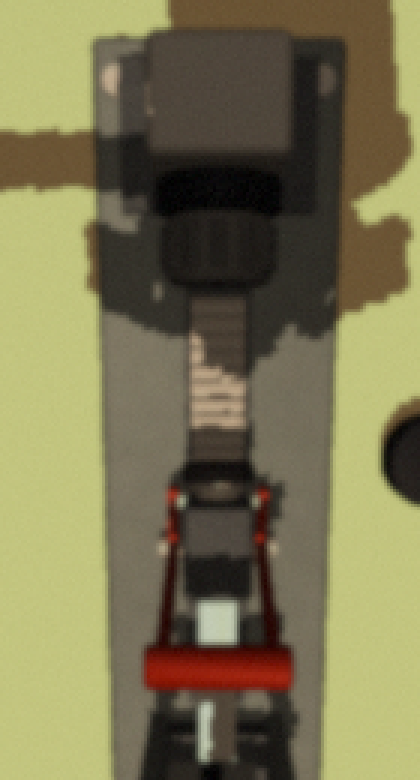

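View pics/q_side.png

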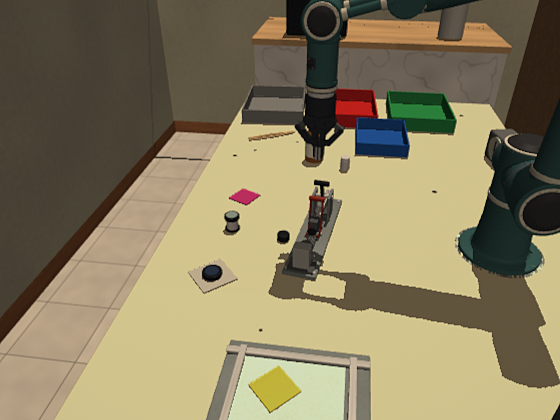

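Run:
```python
from h import *
w=snap("wrist")
for n,v,z in(("padface",462,.055),("red",667,.121),("capback",208,.062),("capfront",286,.06)):print(n,loc(onz(w,282,v/3,z)))
print(read_state()["wrist_force"].round(1))
job.finish_job()
```

```text
padface [0.0001 0.0199 0.055 ]
red [-0.     -0.0341  0.121 ]
capback [-1.000e-04  1.003e-01  6.200e-02]
capfront [-0.0001  0.0771  0.06  ]
[-0.6  0.3  0.5]
the job is handed in; nothing more can be done
```

The cap is pressed fully home, the jaw is back at its stop, and the job is handed in. It took about 22 s of the 58 s allowed.

- **Pressing:** It took two trigger pulls. On the second, the bar force held at about 7–10 N while the cap moved. It then rose to 19 N with the bar barely moving and about 10 mm short of the trigger's stop, and I stopped there. That is about 31 N at the jaw, below the 38 N cracking limit. I had queued three small steps around the seating point, so the force went to 19 N rather than the roughly 15 N I meant to stop at.
- **Release:** I pushed the red lever back at about 3 N until the jaw met its stop, where the force rose to 13 N. Then I let go and raised the arm clear.
- **Last checks:** In the last wrist picture the cap's back is flush with the hub, both at y of about 100 mm. The cap's front is at 77 mm, the pad is at 19.9 mm (20 mm expected), and there is no force on the wrist. The other items look to be where they started in the side view. I judged that by eye and did not measure them, and the gripper partly hides the bottle.
- **Disagreement:** In both camera views the shut fingertips sat about 27 mm behind the stated tool point. My first pass therefore went over the trigger bar without touching it, and I lowered the tool to correct for that.

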